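Take a lit copy-stand photograph

ROBOT

A 7-joint arm with a two-finger parallel gripper is mounted at the origin on the work surface. World frame = base frame: x ahead of the robot, y to its left, z up, the work surface at z = 0. Lengths are in m, angles in rad, forces in N, time in s.
With the tool pointing down it reaches from about 0.4 to 0.9 m from the base axis. Payload 5.5 kg.
Tool frame: the origin (TCP) lies midway between the tips of the shut fingers; the grasp point (between the pads) lies 19 mm behind it (manip.grip_depth is the distance from the TCP to the grasp point, in m); z points along the fingers, y is the line along which they close (so a half turn about z gives the same grasp; the last joint's range is limited). The gripper opens to 92 mm and grips with 3 to 60 N. Pads are 19 mm wide; open, the fingers measure 130 mm over their backs; the gripper's body (75 mm by 190 mm) begins 47 mm behind the grasp point.
Start: joints at [-0.853, 0.501, -0.427, 1.55, 0.221, 1.138, -0.21], TCP at [0.285, 0.584, 0.205] pointing down, gripper open.
Joint ranges: [-2.88, 2.88], [-0.31, 2.03], [-1.54, 1.56], [0.2, 2.42], [-1.41, 4.55], [0.19, 2.02], [-2.57, 2.57]. Speed limits (rad/s): [2.57, 2.57, 3.14, 3.14, 3.14, 3.14, 3.14].

INTERFACE

Orientations are given as a unit quaternion [x, y, z, w].
In Python, from bench import manip, effector, viewer gives the robot as it stands. Calls block until the motion is done:
- manip.move_pose(position, orientation): joint-space move of the TCP to a pose.
- manip.servo_line(position, ori=None, vel=0.15): straight line of the TCP; ori=None keeps the orientation; vel is the mean speed in m/s.
- manip.movej(angles): joint-space move.
- effector.open_jaws() and effector.close(f_grip=None): open the fingers fully, or close them until they stop; f_grip is the grip in N (None keeps the last).
- manip.sleep(seconds).
- manip.solve_ik(position, orientation): joint angles nearest the present ones, or None.
- viewer.get_image(name): name is "side" or "top"; returns the picture (400x640x3 uint8, red, green, blue); there is no depth.
- viewer.get_calibration(name): a dict with "vfov" (degrees; the focal length in pixels is half the picture's height over the tangent of half this angle, whatever the lens; pixels are square), "cx", "cy" (the principal point, pixels), "eye" and "attitude" of the camera in the world. Camera axes: x right, y down, z forward; pixel columns grow to the right and rows downward; lengths in m; the calibration is good to about 2 mm. A picture is of the moment at which its call begins. get_calibration takes no time and is no camera call.
A pose or a line that the arm cannot do raises manip.PlanningError and nothing moves.
- manip.hand_in(): hands the job in; it is judged then, once.
Readings, each from a call of its own:
- manip.current_clock(): time.
- manip.current_q(): joint angles.
- manip.current_joint_velocities(): joint speeds.
- manip.current_tau(): joint torques, N m.
- manip.current_tool_pos(): TCP position.
- manip.current_tcp_rot(): TCP orientation.
- manip.current_force(): force on the tool from outside, world axes, zero at the start.
- manip.current_wrist_torque(): the same for the moment, N m.
- manip.current_finger_gap(): finger opening in m.
- manip.current_gripper_force(): force on a finger pad.
Only numpy, scipy, OpenCV 4.12 (cv2) and the standard library are available. Lean on these libraries where they do the work, as an engineer would, in place of code of your own. Each camera call takes 0.05 s, during which the arm holds its last target. There are 200 camera calls.

TASK

Photograph the artwork under the copy stand using closed fingertips: press the yellow end of the lamp rocker fully down to switch the lamp on, then press the pink shutter button all the way down and let it spring back, then press the black end of the rocker fully down to switch the lamp off again. Never press the shutter while the lamp is off, and leave the blue button unpressed. Pick nothing up, leave both pucks standing where they are, and do not disturb the jars and other things around them.

Things in the scene. Friction and masses are not known exactly. Their poses are not given: they have to be found in the camera images.
- lamp_switch: Lamp switch: grey housing 100 x 52 mm, 34 mm tall, screwed to the table, holding one long rocker. Origin at the centre of its underside; its x axis runs along the rocker towards the yellow (ON) end.
- lamp_rocker (a joint): Rocker paddle of the lamp switch, 72 x 32 mm, hinged across its middle 34 mm above the table. 0 = lamp off (yellow end up, black end down), 0.36 rad = lamp on (yellow end fully down, black end up). No spring: stiff (about 2 N at the end of the paddle) and stays where it is left. Each end travels about 10 mm.
- rocker_on_end (a point): Middle of the yellow ON end of the rocker, on its top face, 27 mm from the hinge.
- rocker_off_end (a point): Middle of the black, grey-ribbed OFF end of the rocker, on its top face, 27 mm from the hinge.
- shutter_puck: Loose white camera-release puck (68 mm across, 22 mm tall, 0.25 kg, rubber foot ring) with the PINK button: the shutter. Origin at the centre of its underside.
- shutter_button (a joint): Pink shutter button: 0 = up, 0.006 m = fully down. Springs back; fully down takes about 4 N.
- shutter_top (a point): Centre of the top face of the pink button (30 mm across, 34 mm above the table when up).
- turntable_puck: Loose white puck like the shutter's, but with a BLUE button, for another machine: not to be pressed. Origin at the centre of its underside.
- turntable_button (a joint): Blue button: 0 = up, 0.006 m = fully down.
- magenta_jar: Bystander: closed paint jar, 48 mm across, 62 mm tall, magenta label, white cap. Origin at the centre of its underside.
- yellow_jar: Bystander: closed paint jar, 48 mm across, 62 mm tall, yellow label, white cap. Origin at the centre of its underside.
- teal_jar: Bystander: closed paint jar, 48 mm across, 62 mm tall, blue-green label, white cap. Origin at the centre of its underside.
- tape_roll: Bystander: roll of brown tape lying flat, 60 mm across, 24 mm tall. Origin at the centre of its underside.
- ink_bottle: Bystander: amber glass ink bottle, 44 mm across, 55 mm tall, black cap. Origin at the centre of its underside.
- brush: Bystander: paint brush lying on the table, under 30 mm tall. Origin on its underside near its middle.
- brush_mug: Bystander: white mug full of upright brushes, about 80 mm across, 210 mm tall with the brushes. Origin at the centre of its underside.
Not all that is in view belongs to the job. Leave any purple look-alike of the shutter_puck alone. Leave any green look-alike of the lamp_switch alone.

How it is judged:
On the way, in this order (a step that is already met when the one before it is completed fails the run):
1. lamp switched on: rocker's yellow end fully down (value of joint lamp_rocker above 0.32 rad), for 0.1 s.
2. pink shutter button pressed all the way by the fingers with the lamp on (value of joint lamp_rocker above 0.32 rad and value of joint shutter_button above 0.0048 m and contact force between the fingers and shutter_puck above 0.5 N), for 0.05 s.
3. shutter button let up again with the lamp still on (value of joint lamp_rocker above 0.32 rad and value of joint shutter_button below 0.0012 m), for 0.05 s.
4. lamp switched off: rocker's black end fully down (value of joint lamp_rocker below 0.04 rad), for 0.1 s.
At the end, for the whole second after the job is handed in: The rocker is back at off (joint under 0.04 rad), both buttons are up (under 1.2 mm), both pucks stand still on the table, and they and the bystanders are within 30 mm of where they started (value of joint lamp_rocker below 0.04 rad and value of joint each of shutter_button, turntable_button below 0.0012 m and height (world z) of each of shutter_puck, turntable_puck below 0.005 m and distance of each of shutter_puck, turntable_puck, magenta_jar, yellow_jar, teal_jar, tape_roll, ink_bottle, brush, brush_mug from where it was at the start of the episode below 0.03 m and linear speed of each of shutter_puck, turntable_puck below 0.02 m/s); the robot touches nothing.
It fails at once if shutter pressed with the lamp off (value of joint lamp_rocker below 0.25 rad and value of joint shutter_button above 0.003 m).
It fails at once if blue button pressed (value of joint turntable_button above 0.003 m).
It fails at once if a puck lifted or tipped (height (world z) of any of shutter_puck, turntable_puck above 0.012 m or angle between any of shutter_puck, turntable_puck's own z axis and vertical above 0.3 rad).
It fails at once if a puck pushed more than 30 mm away (distance of any of shutter_puck, turntable_puck from where it was at the start of the episode above 0.03 m).
It fails at once if a bystander moved more than 30 mm or lifted (distance of any of magenta_jar, yellow_jar, teal_jar, tape_roll, ink_bottle, brush, brush_mug from where it was at the start of the episode above 0.03 m).
It also fails if it takes over 48 s, if anything falls off the work surface, if the arm or the gripper's body presses on something with over 40 N, if the wrist force passes 120 N, or if a joint passes its speed limit or range.

## Working session

There is one attempt and no reset: what is moved stays moved. The work goes in short steps, each a Python script; the robot and the scene stay as the last script left them, time stands still between calls to the robot, and variables do not carry over. Pictures are saved under pics/ and viewed, at most 10 in all, crops included, and the job is handed in when it is done.

```bash
mkdir -p pics
python3 - <<'E'
from bench import manip, effector, viewer
import cv2
for n in("side","top"):
    cv2.imwrite(f"pics/{n}0.png",viewer.get_image(n)[:,:,::-1]); print(n,viewer.get_calibration(n))
print(manip.current_tool_pos(),manip.current_tcp_rot(),manip.current_clock())
E
```

```text
side {'vfov': 48.287603470908124, 'cx': 323.98065887067366, 'cy': 191.78476975057836, 'eye': array([ 0.52088503, -0.72143967,  0.91812528]), 'attitude': array([ 0.93960399, -0.05261142,  0.01292205, -0.33794883])}
top {'vfov': 55.68867357468347, 'cx': 321.18371927200826, 'cy': 202.23813873037687, 'eye': array([0.42675666, 0.00990682, 1.02825294]), 'attitude': array([-0.70446075,  0.70612944, -0.0450375 ,  0.05556881])}
[0.28528329 0.58332007 0.20388578] [ 2.25422192e-01  9.74260794e-01 -8.35745715e-04 -2.07168964e-04] 0.1
```

View pics/side0.png

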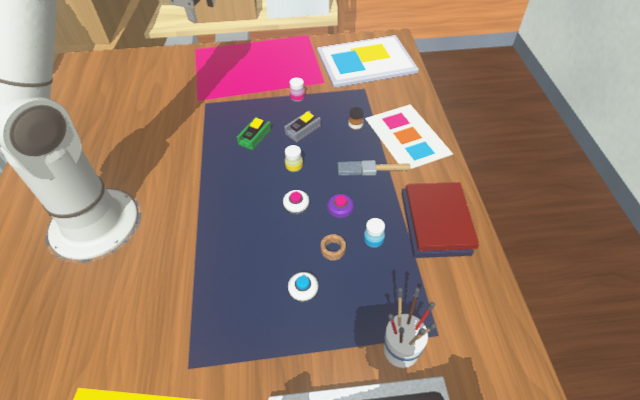

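View pics/top0.png

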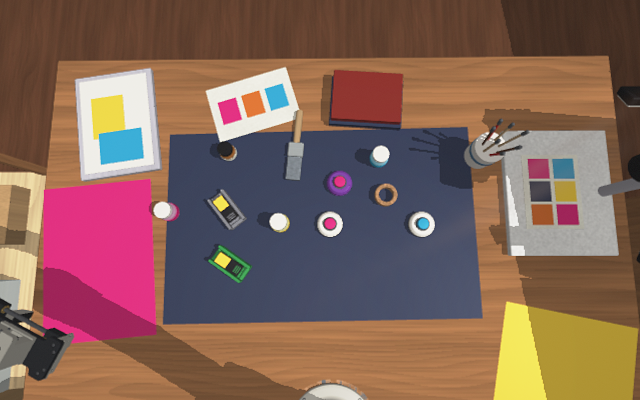

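The side view shows the grey switch at about (302,126), the shutter puck at (296,200) and the blue puck at (303,285). In the top view they are at about (227,209), (330,224) and (422,224). The purple and green look-alikes are separate from these. Next I'll measure by masks.

```bash
cat > h.py <<'E'
import numpy as np, cv2
from bench import viewer
from scipy.spatial.transform import Rotation as R
def ray(n,px):
    c=viewer.get_calibration(n); f=200/np.tan(np.radians(c['vfov'])/2)
    d=R.from_quat(c['attitude']).apply([(px[0]-c['cx'])/f,(px[1]-c['cy'])/f,1]); return np.array(c['eye']),d
def plane(n,px,z):
    e,d=ray(n,px); return e+d*(z-e[2])/d[2]
def tri(a,b):
    (e1,d1),(e2,d2)=ray('side',a),ray('top',b)
    s=np.linalg.lstsq(np.c_[d1,-d2],e2-e1,rcond=None)[0]
    p,q=e1+s[0]*d1,e2+s[1]*d2; return (p+q)/2,np.linalg.norm(p-q)
def blob(im,box,lo,hi):
    x0,y0,x1,y1=box; h=cv2.cvtColor(im[y0:y1,x0:x1],cv2.COLOR_RGB2HSV)
    m=cv2.inRange(h,np.array(lo),np.array(hi)); n,l,s,c=cv2.connectedComponentsWithStats(m)
    i=1+np.argmax(s[1:,4]); pts=np.argwhere(l==i)[:,::-1]+[x0,y0]
    return c[i]+[x0,y0],s[i,4],cv2.minAreaRect(pts.astype(np.float32))
E
python3 - <<'E'
from h import *
S=cv2.imread('pics/side0.png')[:,:,::-1].copy();T=cv2.imread('pics/top0.png')[:,:,::-1].copy()
Y=((20,150,120),(35,255,255));P=((150,120,120),(178,255,255));W=((0,0,130),(180,60,255));B=((90,120,120),(108,255,255));G=((0,0,75),(180,70,255))
for nm,bs,bt,c in [('yel',(285,105,325,142),(205,185,250,232),Y),('pink',(280,186,312,216),(314,208,346,240),P),('blue',(285,270,320,302),(406,208,438,240),B),('yjarlabelcap',(282,143,305,160),(266,210,292,234),W)]:
    a,b=blob(S,bs,*c),blob(T,bt,*c); print(nm,a[0],a[1],b[0],b[1],tri(a[0],b[0]))
for nm,bt,c in [('green?',(205,240,255,285),((45,100,60),(75,255,255))),('grey',(203,185,250,232),((0,0,60),(180,80,255)))]:
    print(nm,blob(T,bt,*c))
k=lambda I,x,y:cv2.resize(I[y:y+50,x:x+66],None,fx=6,fy=6,interpolation=cv2.INTER_CUBIC)
cv2.imwrite('pics/c.png',np.hstack([k(S,270,100),k(T,194,184)])[:,:,::-1])
E
```

```text
yel [306.49411765 116.87058824] 85 [220.39455782 203.14965986] 147 (array([0.56766968, 0.29129049, 0.04074028]), np.float64(0.0016337862960755642))
pink [295.16494845 196.90721649] 97 [329.62857143 223.04761905] 105 (array([0.51462777, 0.00246419, 0.0269908 ]), np.float64(0.00015622309614108))
blue [302.46710526 282.40131579] 152 [422.91919192 223.16161616] 99 (array([ 0.51403951, -0.24347482,  0.02801145]), np.float64(0.0010500035646382288))
yjarlabelcap [292.42982456 152.37719298] 228 [277.87854251 221.21052632] 247 (array([0.5175916 , 0.13647539, 0.05378754]), np.float64(0.0005604183755730369))
green? (array([231.37295082, 264.19262295]), np.int32(488), ((229.6418914794922, 263.6013488769531), (39.4079475402832, 21.854557037353516), 35.53767776489258))
grey (array([226.73363095, 211.05952381]), np.int32(672), ((224.9159393310547, 209.26107788085938), (42.990943908691406, 26.246112823486328), 48.8140754699707))
```

View pics/c.png

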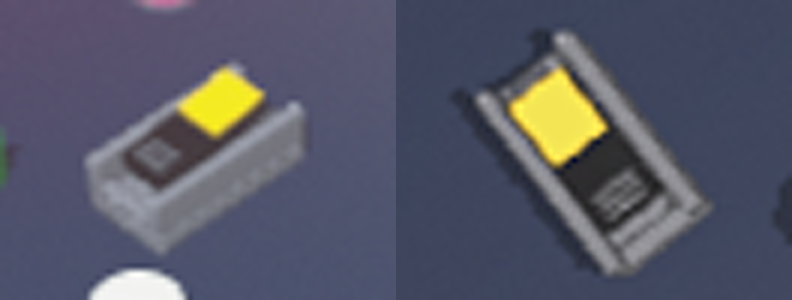

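The crop shows the yellow patch and black ribbed end clearly: top view yellow (220.4,203.1), ribs about (231.3,216.5); side view ribs about (296.2,125.8). The yellow end is up, so the lamp is off.

```bash
cat >> h.py <<'E'
Z=np.array([0,0,1.])
def geom():
    # rocker ends in the top view (far-edge midpoints), read from the crop
    c=lambda x,y:(194+(x-396)/6-.4,184+y/6-.4)
    A,B=plane('top',c(535,85),.042),plane('top',c(632,210),.031)
    y=tri((306.5,116.9),(220.4,203.15))[0]; r=tri((296,125.6),(231,216.2))[0]
    u=(y-r)*[1,1,0]; u/=np.linalg.norm(u)
    return A,B,y,r,u,(A+B)/2*[1,1,0]
def ori(u,tilt):  # tool y along u, dipping by tilt on the +u side
    yt=u*np.cos(tilt)-Z*np.sin(tilt); zt=-(u*np.sin(tilt)+Z*np.cos(tilt))
    return R.from_matrix(np.c_[np.cross(yt,zt),yt,zt]).as_quat()
E
python3 - <<'E'
from h import *
A,B,y,r,u,h=geom()
print(A,B,np.linalg.norm(A-B),y,r,u,h,'along: yellow',(y-h)@u,'rib',(r-h)@u)
w=np.cross(Z,u);print('lateral',(y-h)@w,(r-h)@w,(A-h)@w)
T=cv2.imread('pics/top0.png')[:,:,::-1].copy();S=cv2.imread('pics/side0.png')[:,:,::-1].copy()
print('shutter',plane('top',(329.63,223.05),.034),plane('side',(295.16,196.9),.030))
W=((0,0,130),(180,60,255))
for n,I,b in(('top',T,(310,205,350,242)),('side',S,(278,184,315,218))):
    x0,y0,x1,y1=b;m=cv2.inRange(cv2.cvtColor(I[y0:y1,x0:x1],cv2.COLOR_RGB2HSV),*map(np.array,W))
    k=max(cv2.findContours(m,cv2.RETR_EXTERNAL,2)[0],key=cv2.contourArea);e=cv2.fitEllipse(k);print(n,e,plane(n,np.array(e[0])+[x0,y0],.022 if n=='top' else .015))
E
```

```text
[0.58109632 0.30098358 0.042     ] [0.5267002  0.25901037 0.031     ] 0.06958223862728075 [0.56768565 0.29131412 0.04060532] [0.53391552 0.26360116 0.03465125] [0.7730269  0.63437324 0.        ] [0.55389826 0.27999698 0.        ] along: yellow 0.017837311324758198 rib -0.02584826655452834
lateral 2.1112417807334083e-06 2.111241780729939e-06 -0.001030513667026011
shutter [0.51392899 0.00250375 0.034     ] [5.14714890e-01 5.91940942e-05 3.00000000e-02]
top ((19.879615783691406, 18.75639533996582), (24.400360107421875, 24.65091323852539), 38.60919189453125) [0.51309423 0.00175835 0.022     ]
side ((17.551034927368164, 16.80447769165039), (22.893287658691406, 25.976295471191406), 83.45121765136719) [ 0.51475048 -0.00081684  0.015     ]
```

```bash
cat >> h.py <<'E'
from bench import manip, effector
def press(xy,q,z0,zmin,fstop):
    """Step down until the contact force reaches fstop; returns the depth reached."""
    p=np.array([xy[0],xy[1],z0]); manip.servo_line(p,q,vel=.12)
    f0=manip.current_force()[2]; log=[]
    while p[2]>zmin:
        p[2]-=.0015; manip.servo_line(p,vel=.02)
        f=manip.current_force()[2]-f0; log.append((round(manip.current_tool_pos()[2]*1e3,1),round(f,1)))
        if abs(f)>fstop: break
    print(log,manip.current_clock()); return p
E
python3 - <<'E'
from h import *
A,B,y,r,u,h=geom(); q=ori(u,.2); p=h+.022*u
effector.close()
manip.move_pose(p+Z*.14,q)
print(manip.current_clock(),manip.current_tool_pos(),manip.current_q())
cv2.imwrite('pics/over.png',viewer.get_image('side')[60:210,200:420,::-1].repeat(3,0).repeat(3,1))
press(p,q,.058,.022,14)
manip.servo_line(p+Z*.12,vel=.2)
E
```

```text
3.0667 [0.5694941  0.29676503 0.14045734] [-0.38581551  0.66282023 -0.23708454  1.4257111   0.17115087  1.27143542
  0.03517992]
[(np.float64(57.2), np.float64(0.3)), (np.float64(55.0), np.float64(-0.9)), (np.float64(53.3), np.float64(-0.3)), (np.float64(51.8), np.float64(-0.1)), (np.float64(50.4), np.float64(-0.8)), (np.float64(48.9), np.float64(-0.5)), (np.float64(47.4), np.float64(-0.0)), (np.float64(45.9), np.float64(0.3)), (np.float64(44.4), np.float64(0.3)), (np.float64(42.9), np.float64(-0.7)), (np.float64(41.4), np.float64(0.2)), (np.float64(39.9), np.float64(-0.4)), (np.float64(38.4), np.float64(-0.1)), (np.float64(36.8), np.float64(-0.3)), (np.float64(35.3), np.float64(-0.2)), (np.float64(33.8), np.float64(-0.1)), (np.float64(32.4), np.float64(-0.1)), (np.float64(30.9), np.float64(-0.3)), (np.float64(29.4), np.float64(-0.8)), (np.float64(27.9), np.float64(-1.0)), (np.float64(26.4), np.float64(-0.2)), (np.float64(24.9), np.float64(-0.1)), (np.float64(23.5), np.float64(-0.6)), (np.float64(22.1), np.float64(1.1))] 9.95
```

View pics/over.png

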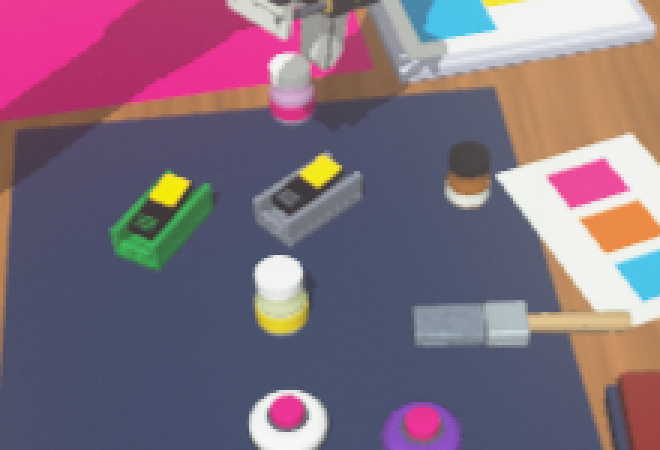

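The fingers look clear and tilted before the press; no force was felt, so I'll look again.

Run:
```python
from h import *
S,T=viewer.get_image('side'),viewer.get_image('top')
k=lambda I,x,y:cv2.resize(I[y:y+100,x:x+80],None,fx=5,fy=5,interpolation=cv2.INTER_CUBIC)
cv2.imwrite('pics/d.png',np.hstack([k(S,260,50),k(T,190,140)])[:,:,::-1])
print(plane('side',(306.7,81.7),.14),manip.current_finger_gap(),manip.current_tool_pos(),R.from_quat(manip.current_tcp_rot()).as_matrix())
```

```text
[0.57613212 0.32683621 0.14      ] 0.0006541403765695521 [0.56956534 0.29301861 0.11790529] [[-6.34400152e-01  7.56961944e-01 -1.56668638e-01]
 [ 7.73004637e-01  6.21372172e-01 -1.27907997e-01]
 [ 5.28045964e-04 -2.02250436e-01 -9.79333693e-01]]
```

View pics/d.png

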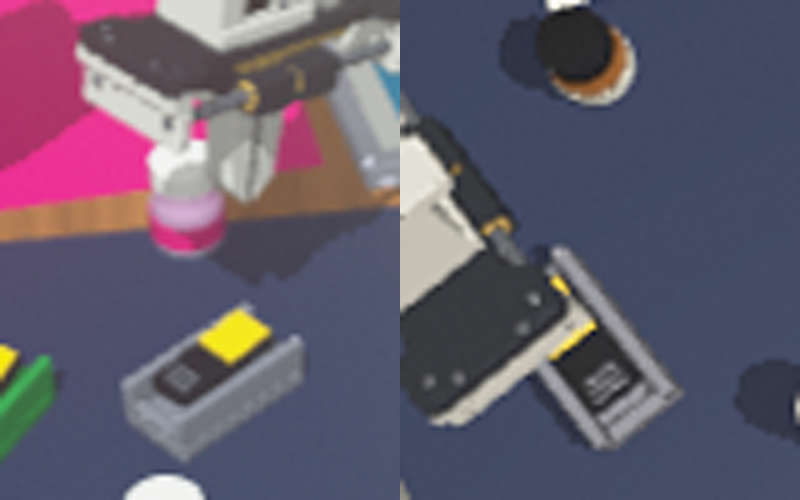

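The view shows the rocker still off (yellow up, side crop 235,335). The fingertip at side pixel (309,90) seems higher than the reported TCP, so I'll check that offset and then press on under force control.

Run:
```python
from h import *
A,B,y,r,u,h=geom(); q=ori(u,.2); p=h+.022*u
t=manip.current_tool_pos()
for z in(.118,.13,.14,.15):print(z,plane('side',(309,90),z)-t)
press(p,q,.026,.002,14)
manip.servo_line(p+Z*.12,vel=.2)
S,T=viewer.get_image('side'),viewer.get_image('top')
k=lambda I,x,y:cv2.resize(I[y:y+100,x:x+80],None,fx=5,fy=5,interpolation=cv2.INTER_CUBIC)
cv2.imwrite('pics/e.png',np.hstack([k(S,260,50),k(T,190,140)])[:,:,::-1])
```

```text
0.118 [1.14576708e-02 2.40275417e-02 9.47143444e-05]
0.13 [0.01055574 0.00845269 0.01209471]
0.14 [ 0.00980414 -0.00452635  0.02209471]
0.15 [ 0.00905253 -0.01750539  0.03209471]
[(np.float64(25.2), np.float64(0.9)), (np.float64(23.0), np.float64(0.2)), (np.float64(21.6), np.float64(-0.3)), (np.float64(20.0), np.float64(1.3)), (np.float64(18.5), np.float64(1.4)), (np.float64(16.9), np.float64(1.2)), (np.float64(15.3), np.float64(1.3)), (np.float64(13.7), np.float64(1.0)), (np.float64(13.2), np.float64(6.5)), (np.float64(13.1), np.float64(15.0))] 14.125
```

View pics/e.png

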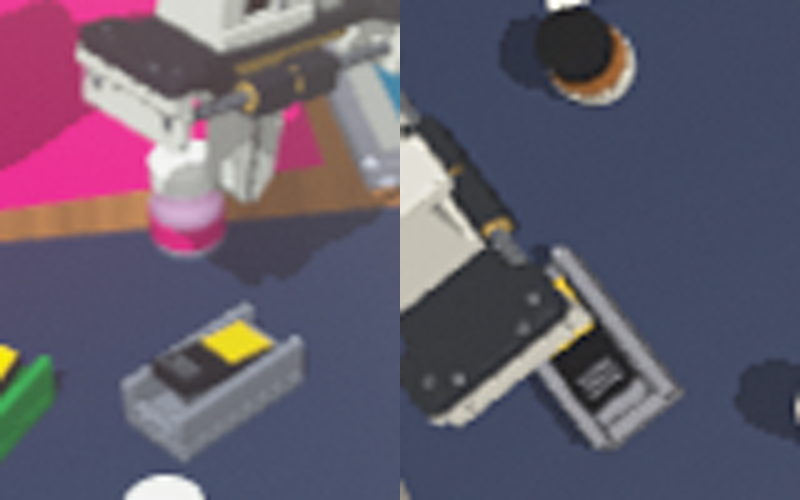

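The rocker is now on, with its yellow end down in the side crop at (235,340). The tips sit about 19 mm behind the commanded point, so button contact is expected at z≈0.015. Next is the shutter.

Run:
```python
from h import *
A,B,y,r,u,h=geom(); q=ori(u,0); p=np.array([.514,.0015,0])
manip.move_pose(p+Z*.11,q)
press(p,q,.026,.002,9)
manip.sleep(.1)
manip.servo_line(p+Z*.11,vel=.12)
S=viewer.get_image('side')
a=blob(S,(280,186,312,216),(150,120,120),(178,255,255));print(a[0],a[1],manip.current_clock())
cv2.imwrite('pics/f.png',cv2.resize(S[90:310,220:440],None,fx=2.6,fy=2.6)[:,:,::-1])
```

```text
[(np.float64(25.1), np.float64(-0.2)), (np.float64(23.1), np.float64(-0.9)), (np.float64(21.4), np.float64(-0.3)), (np.float64(19.9), np.float64(-0.5)), (np.float64(18.4), np.float64(-0.7)), (np.float64(16.9), np.float64(-0.6)), (np.float64(15.4), np.float64(-1.1)), (np.float64(13.9), np.float64(-1.3)), (np.float64(12.5), np.float64(-0.8)), (np.float64(11.0), np.float64(1.7)), (np.float64(9.6), np.float64(0.9)), (np.float64(8.0), np.float64(2.5)), (np.float64(6.5), np.float64(4.0)), (np.float64(6.1), np.float64(15.5))] 20.4333
[295.16494845 196.90721649] 97 21.6083
```

View pics/f.png

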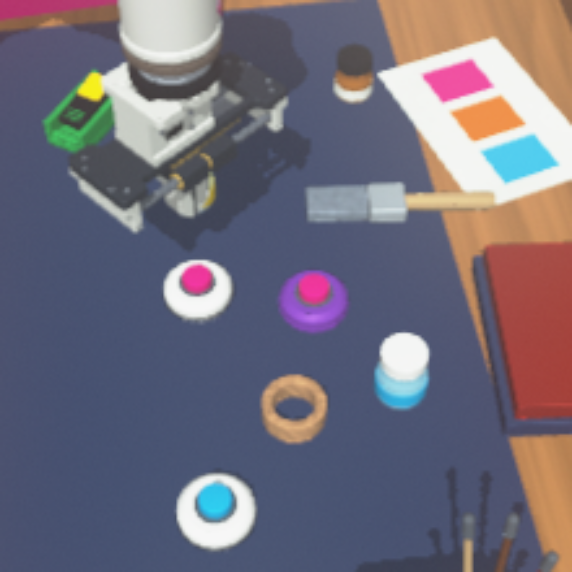

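The force trace shows full 6 mm travel and then a hard stop. The picture shows the button back up at the same pixel (295,197) and the puck unmoved. Now the black end.

Run:
```python
from h import *
A,B,y,r,u,h=geom(); q=ori(u,-.2); p=h-.022*u
manip.move_pose(p+Z*.12,q)
press(p,q,.030,.002,14)
manip.servo_line(p+Z*.12,vel=.2)
manip.move_pose(h+np.array([-.1,.1,.2]),ori(u,0))
S,T=viewer.get_image('side'),viewer.get_image('top')
k=lambda I,x,y:cv2.resize(I[y:y+100,x:x+80],None,fx=5,fy=5,interpolation=cv2.INTER_CUBIC)
cv2.imwrite('pics/g.png',np.hstack([k(S,260,80),k(T,190,140)])[:,:,::-1]);print(manip.current_clock())
```

```text
[(np.float64(29.1), np.float64(-0.7)), (np.float64(27.0), np.float64(-0.9)), (np.float64(25.3), np.float64(-0.7)), (np.float64(23.9), np.float64(0.3)), (np.float64(22.4), np.float64(0.1)), (np.float64(20.9), np.float64(0.6)), (np.float64(19.3), np.float64(0.2)), (np.float64(17.8), np.float64(-0.4)), (np.float64(16.4), np.float64(-0.4)), (np.float64(14.9), np.float64(-0.9)), (np.float64(13.4), np.float64(-0.6)), (np.float64(13.1), np.float64(10.9)), (np.float64(12.9), np.float64(24.3))] 26.775
28.2667
```

View pics/g.png

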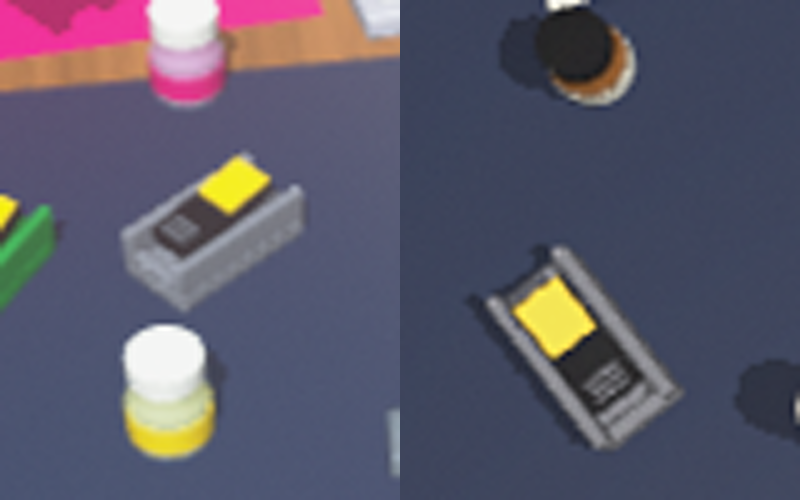

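The rocker looks as it did at the start, yellow up. I'll check this by its centroid and hand in.

Run:
```python
from h import *
Y=((20,150,120),(35,255,255))
a=blob(viewer.get_image('side'),(285,105,325,142),*Y);b=blob(viewer.get_image('top'),(205,185,250,232),*Y)
print(a[:2],b[:2])
if np.hypot(*(a[0]-[306.49,116.87]))<.4: print(manip.hand_in())
```

```text
(array([306.47058824, 116.75294118]), np.int32(85)) (array([220.39455782, 203.14965986]), np.int32(147))
the job is handed in; nothing more can be done
None
```

The job is handed in: lamp switched on, pink shutter pressed fully and released, lamp switched off again; the shutter puck was unmoved after its press, the blue button was never touched, and the judge's verdict was not shown.

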